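# Lock the tilting weld fixture with its linch pin

## Task

Set the tilting plate of the weld fixture to its working angle: raise it to 35 degrees, where the hole in the plate's ear lines up with the locking pin in the post. Then push the pin fully home through the ear and, once it is home, flip the pin's sprung ring right over the post so that it snaps shut past the pin's end. Do not disturb the tools and other things lying about, and do not force the plate far beyond its angle.

Things in the scene. Friction and masses are not known exactly. Their poses are not given: they have to be found in the camera images.
- fixture: tilting weld fixture, fixed to the bench: steel base 180 x 200 mm, a hinged aluminium work plate on it, a post with a locking pin at its left (+y) edge. Origin on the bench under it; x points to the plate's hinge (far side), y to post and pin, z up. In this frame the hinge lies along y at x 80, z 50 mm; the pin's axis along y at x 29, z 134 mm
- post_top (a point): top centre of the fixed dark steel post that carries the pin: 26 mm (fixture x) by 24 mm (y), its top 152 mm above the bench, 18 mm above the pin's axis; between the pin's head and the ear, at x 29, y 95 mm of the fixture
- plate (a joint): tilt of the work plate (rad): 0 lying level, grows as its near edge with the bar is raised; range 0 to 1.2. Stiff friction hinge, stays wherever it is left; raising it takes about 8 to 13 N at the bar, pushing it down 3 to 5 N. The hole in its ear is in line with the pin at 0.61 rad (35 deg)
- bar_mid (a point): middle of the round lifting bar at the near edge of the work plate: steel, 16 mm thick, 110 mm long along the fixture's y, 50 mm high above the bench when the plate is level, 205 mm from the hinge, with a gap of 37 mm between it and the plate's edge. It can slip round in a grip
- plate_hinge (a point): middle of the plate's hinge axis; the bar moves on an arc about it, turning about its y axis. The plate is 160 x 160 mm, 8 mm thick, with a folded sheet-metal corner piece (70 x 70 mm, 30 mm high) fixed on its right half
- ear_hole (a point): centre of the 21 mm round hole in the ear, an upright steel plate 36 mm wide, 56 mm high, 12 mm thick, standing on the left (+y) edge of the work plate; moves with the plate. The pin goes through it along y
- pin (a joint): how far the locking (linch) pin is pushed in (m): 0 to 0.005 at the start (its tip still inside the post), 0.040 fully home, head 3 mm off the post. It slides along the fixture's -y in the post and cannot fall out; it needs about 3 to 5 N, and stops against the ear if the hole is not in line (about 2 deg of play; the round tip finds its own way within about 3 deg)
- pin_head (a point): centre of the outer (+y) face of the pin's head, a 24 mm steel cube; the face to push on. It can be reached from above through the parked ring. The head's middle, on which the ring is hinged, lies 12 mm behind it towards -y, at fixture y = 162 mm less the pin's travel
- pin_tip (a point): the free, round end of the pin: 14 mm thick, 74 mm from the head's middle; when home it stands 20 mm out of the ear, above the plate
- ring (a joint): angle of the sprung ring on the pin's head (rad), about an axis along the fixture's x: 0 parked, level, pointing away from the pin (+y); 1.57 straight up; 3.25 closed, its end bar just beyond and a little below the pin's tip. An over-centre spring holds it at either stop; it takes up to 3 N at the end bar to turn it, and once past straight up (over 1.6) it snaps shut by itself if the pin is home
- ring_end (a point): middle of the ring's straight end bar (round steel, 8 mm thick, 36 mm long along the fixture's x), 86 mm from the ring's hinge in the pin's head. The ring is a D-shaped loop of 8 mm wire, 74 mm wide outside, 58 mm inside, so that it passes either side of the post and ear
- tin: closed round metal tin, 68 mm across, 85 mm high, standing; origin under its centre. Bystander
- wrench: steel open-end wrench, 190 mm, lying; origin under its middle. Bystander
- hammer: hammer, 260 mm, lying; origin under its middle. Bystander
- brush: hand brush, 200 mm, lying; origin under its middle. Bystander
- frame: flat rectangular frame of steel bar, 240 x 180 mm, 12 mm high, lying; origin under its centre. Bystander
- square: grey three-sided welding magnet square, about 100 x 105 mm, 16 mm high, lying; origin under its longer leg. Bystander

How it is judged (in metres and radians):
On the way, in this order (a step that is already met when the one before it is completed fails the run):
1. the plate is raised to 35 degrees (within about 3) and stays there (value of joint plate between 0.56 and 0.66 rad and velocity of joint plate between -0.05 and 0.05 rad/s), for 0.2 s.
2. the pin is pushed fully home through the ear (value of joint plate between 0.56 and 0.66 rad and value of joint pin above 0.036 m), for 0.2 s.
3. the ring is flipped over and shut past the pin's end (value of joint ring above 3.1 rad and value of joint pin above 0.036 m), for 0.2 s.
At the end, for the whole second after the job is handed in: the plate stands at 35 degrees (0.61 rad) within 0.05 rad, the pin is home to within 4 mm, the ring is shut past the pin's end (over 3.1 of 3.25 rad), and all are at rest (all of step 1 and all of step 3 and velocity of joint pin between -0.01 and 0.01 m/s and velocity of joint ring between -0.1 and 0.1 rad/s); the robot touches nothing.
It fails at once if the plate is forced beyond 0.85 rad (49 degrees) (value of joint plate above 0.85 rad).
It fails at once if a tool or other bystander is moved by more than 30 mm (distance of any of tin, wrench, hammer, brush, frame, square from where it was at the start of the episode above 0.03 m).
It also fails if it takes over 72 s, if anything falls off the work surface, if the arm or the gripper's body presses on something with over 40 N, if the wrist force passes 120 N, or if a joint passes its speed limit or range.

## Robot

A 7-joint arm with a two-finger parallel gripper is mounted at the origin on the work surface. World frame = base frame: x ahead of the robot, y to its left, z up, the work surface at z = 0. Lengths are in mm, angles in rad, forces in N, time in s.
With the tool pointing down it reaches from about 400 to 850 mm from the base axis. Payload 4.5 kg.
Tool frame: the origin (TCP) lies at the very end of the fingers, on their centre line; the grasp point (between the pads) lies 19 mm behind it; z points along the fingers, y is the line along which they close (so a half turn about z gives the same grasp; the last joint's range is limited). The gripper opens to 88 mm and grips with 3 to 60 N. Pads are 18 mm wide; open, the fingers measure 123 mm over their backs; the gripper's body (75 mm by 187 mm) begins 45 mm behind the grasp point.
Start: joints at [0.034, 0.689, -0.195, 1.565, 0.157, 0.902, -0.215], TCP at [625.023, 0.026, 238.743] pointing down, gripper open.
Joint ranges: [-3.01, 3.01], [-0.46, 2.08], [-1.47, 1.51], [0.13, 2.56], [-1, 4.14], [0.04, 2.09], [-2.66, 2.66]. Speed limits (rad/s): [2.57, 2.57, 3.14, 3.14, 3.14, 3.14, 3.14].

## Interface

Orientations are given as a unit quaternion [x, y, z, w].
In Python, from rig import bot, viewer gives the robot as it stands.
- The arm moves only by the tool servo_tool, never from a script. Its argument "targets" is a list of rows, each an object with "angular": the turn, a rotation vector about the tool's x, y, z in rad, a list of three; "travel": the shift along the tool's x, y, z in cm, a list of three; "claw": the finger opening in cm, from 0 to 8.81. A call has 1 to 10 rows; each row is the pose to reach, as a shift and turn from the pose commanded when the call began, along the tool's axes at that moment; what a row does not reach only later rows make up. A row lasts 1/10 s, in which the tool goes at most 50 mm and 8.59 degrees, less where a joint would pass 70% of its speed; a pose out of reach is approached as far as the arm can. A call with a gripper value outside its range is refused whole. The fingers move at their own pace and stop on an object; the grip force is fixed at half the most. Time passes only in rows, so rows that repeat a pose let the fingers close. It gives the time, the measured TCP pose, the force, the opening and the grip force at its end, in the units of the state.
- bot.state(): the state, without advancing time (a new reading comes with each control period).
- viewer.camera(name): name is "scene" or "side" or "wrist"; returns (picture, depth): 400x640x3 uint8, red, green, blue; 400x640 float32, mm along the optical axis (not along the pixel's ray), 0 where there is no reading.
- viewer.get_calibration(name): a dict with "intrinsics" (3x3 intrinsics, pixels), "world_from_camera" (4x4, takes a point from camera to world coordinates). Camera axes: x right, y down, z forward; pixel columns grow to the right and rows downward; lengths in mm; the calibration is good to about 2 mm. A picture is of the moment at which its call begins: read the wrist's pose just before it. get_calibration takes no time and is no camera call; for the wrist camera it gives the pose at the moment of the call.
- bot.close_job(): hands the job in; it is judged then, once.
Trained networks look in the newest picture that a camera, given by its name, has taken for a name from the list of things; names that differ only in an ending like _2 or _b are one class to them, and where a whole thing is asked for, a point or a joint stands for the part that bears it (a point fixed in the world has none). Each returns a list of dicts, best first, with "conf" (0 to 1); they miss things now and then, are a little off and sometimes report something else, mostly with a low value. They report only what shows in the picture. A call takes as long as a camera call.
- viewer.recognise(camera, name): "position" ([x, y, z] in mm, in world coordinates, good to about 4 mm: the middle of the surface that is visible of it).
- viewer.landmark_of(camera, name): "position" ([x, y, z] in mm, in world coordinates, good to about 4 mm: a listed point, or the origin of a listed thing).
The state is a dict: "clock": time; "q": joint angles; "joint_vel": joint speeds; "joint_efforts": joint torques, N m; "position": TCP position; "ee_rot": TCP orientation; "contact_force": force on the tool from outside, world axes, zero at the start; "torque": the same for the moment, N m; "width": opening from 0.0 (shut) to 1.0 (fully open); "finger_force": force on a finger pad.
Only numpy, scipy, OpenCV 4.12 (cv2) and the standard library are available. Lean on these libraries where they do the work, as an engineer would, in place of code of your own. Each camera call takes 0.05 s, during which the arm holds its last target. There are 200 camera calls.

## Working session

There is one attempt and no reset: what is moved stays moved. The work goes in short steps, Python scripts to look and compute and a tool call to move; the robot and the scene stay as the last step left them, time stands still between calls to the robot, and variables do not carry over. Pictures are saved under pics/ and viewed, at most 10 in all, crops included, and the job is handed in when it is done.

Besides the shell and the picture viewer there is one more tool, called as name([rows], argument=value, ...), one row to a line, values as JSON. servo_tool: Moves the arm, as the interface text tells. Its arguments: {"type":"object","properties":{"targets":{"type":"array","items":{"type":"object","properties":{"angular":{"type":"array","items":{"type":"number"}},"travel":{"type":"array","items":{"type":"number"}},"claw":{"type":"number"}}}}},"required":["targets"]}

```bash
ls; mkdir -p pics; python3 - <<'E'
from rig import bot, viewer
import cv2,numpy as np
s=bot.state();print(s['clock'],s['position'],s['ee_rot'],s['width'])
for c in ['scene','side']:
    im,d=viewer.camera(c);cv2.imwrite(f'pics/{c}0.png',im[:,:,::-1])
    for n in ['fixture','post_top','bar_mid','plate_hinge','ear_hole','pin_head','ring_end','pin_tip']:
        r=viewer.landmark_of(c,n); print(c,n,[(np.round(x['position']),round(x['conf'],2)) for x in r[:2]])
for n in ['tin','wrench','hammer','brush','frame','square']:
    r=viewer.landmark_of('scene',n); print(n,[(np.round(x['position']),round(x['conf'],2)) for x in r[:1]])
E
```

```text
pics
0.0 [ 6.24371927e+02 -5.53159278e-02  2.37928922e+02] [ 7.07072888e-01  7.07140081e-01 -6.96421358e-04 -5.92902646e-04] 1.0002528488144158
scene fixture []
scene post_top [(array([565., -74., 151.]), 0.73)]
scene bar_mid [(array([ 474., -228.,   68.]), 0.88)]
scene plate_hinge [(array([ 649., -134.,   53.]), 0.55)]
scene ear_hole [(array([ 541., -109.,   99.]), 0.63), (array([570., -87., 137.]), 0.3)]
scene pin_head [(array([572., -86., 136.]), 0.66), (array([530., -11., 131.]), 0.57)]
scene ring_end [(array([495.,  55., 130.]), 0.44)]
scene pin_tip [(array([574., -86., 136.]), 0.79), (array([ 471., -228.,   68.]), 0.31)]
side fixture [(array([ 578., -169.,    4.]), 0.59), (array([527., -12., 132.]), 0.37)]
side post_top [(array([565., -75., 148.]), 0.83)]
side bar_mid [(array([ 465., -230.,   71.]), 0.8)]
side plate_hinge [(array([ 652., -136.,   54.]), 0.73)]
side ear_hole [(array([ 537., -111.,  101.]), 0.83)]
side pin_head [(array([527., -10., 134.]), 0.54)]
side ring_end [(array([495.,  57., 134.]), 0.71)]
side pin_tip [(array([571., -83., 132.]), 0.55)]
tin [(array([435., -66.,   1.]), 0.97)]
wrench [(array([ 615., -369.,    0.]), 0.67)]
hammer [(array([420., 304.,   4.]), 0.82)]
brush [(array([724., -73.,  -2.]), 0.74)]
frame [(array([ 650., -135.,   52.]), 0.39)]
square [(array([ 403., -355.,   -1.]), 0.69)]
```

View pics/scene0.png

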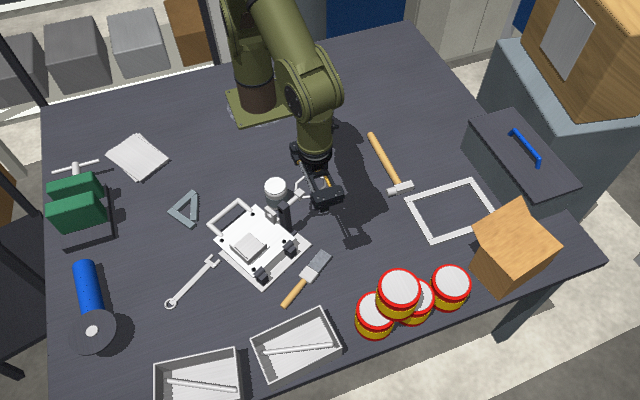

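View pics/side0.png

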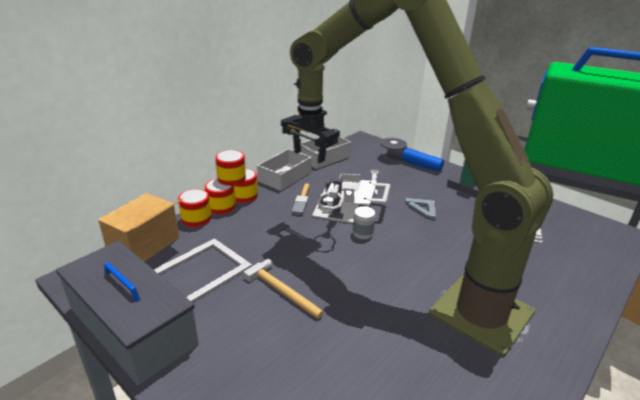

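The scene view shows the fixture at about (260,240), yawed by about 28°, with the bar near (230,217), post and ring near (285,205), and the tin at (275,188). Next I take a wrist view from above the fixture.

servo_tool([
  {"travel": [-15, -9, -9], "angular": [0, 0, -0.48], "claw": 3.6},
  {"travel": [-15, -9, -9], "angular": [0, 0, -0.48], "claw": 3.6},
  {"travel": [-15, -9, -9], "angular": [0, 0, -0.48], "claw": 3.6},
  {"travel": [-15, -9, -9], "angular": [0, 0, -0.48], "claw": 3.6},
  {"travel": [-15, -9, -9], "angular": [0, 0, -0.48], "claw": 3.6},
  {"travel": [-15, -9, -9], "angular": [0, 0, -0.48], "claw": 3.6},
])

```text
clock: 1.8
position: [534.9, -151.0, 329.3]
ee_rot: [0.52, 0.854, 0.0, 0.001]
contact_force: [-0.0, 1.0, -0.2]
width: 0.477
finger_force: 0.0
```

```bash
cat > fit.py <<'E'
import numpy as np
from scipy.optimize import least_squares
def model(p):
    ox,oy,yaw,t,pin=p
    h=lambda r,a:[80-r*np.cos(a),50+r*np.sin(a)]
    b=h(205,t); e=h(98.3,t+0.4145) # ear centre angle
    L={'post_top':[29,95,152],'plate_hinge':[80,0,50],'bar_mid':[b[0],0,b[1]],
       'ear_hole':[e[0],74,e[1]],'pin_head':[29,174-pin,134],'ring_end':[29,248-pin,134],'fixture':[0,0,0]}
    c,s=np.cos(yaw),np.sin(yaw)
    return {k:np.array([ox+c*x-s*y,oy+s*x+c*y,z]) for k,(x,y,z) in L.items()}
def fit(obs,p0=(580,-171,.48,.1,3)):
    f=lambda p:np.concatenate([(model(p)[k]-np.array(v)).ravel() for k,v in obs])
    r=least_squares(f,p0,loss='soft_l1',f_scale=4,x_scale=[10,10,.1,.1,5])
    return r.x
E
python3 - <<'E'
from rig import bot, viewer
import cv2,numpy as np,json
from fit import *
s=bot.state();print(s['clock'],s['position'],s['ee_rot'],s['width'])
im,d=viewer.camera('wrist');cv2.imwrite('pics/w0.png',im[:,:,::-1])
obs=[('post_top',[565,-74,151]),('bar_mid',[474,-228,68]),('plate_hinge',[649,-134,53]),('ear_hole',[541,-109,99]),('pin_head',[530,-11,131]),('ring_end',[495,55,130]),
('post_top',[565,-75,148]),('bar_mid',[465,-230,71]),('plate_hinge',[652,-136,54]),('ear_hole',[537,-111,101]),('pin_head',[527,-10,134]),('ring_end',[495,57,134])]
for n in ['post_top','bar_mid','plate_hinge','ear_hole','pin_head','ring_end']:
    r=viewer.landmark_of('wrist',n); print(n,[(np.round(x['position']),round(x['conf'],2)) for x in r[:2]])
    if r and r[0]['conf']>.5: obs.append((n,list(r[0]['position'])))
p=fit(obs);print(np.round(p,3))
m=model(p)
for k,v in obs: print(k,np.round(np.array(v)-m[k],1))
for k in m: print(k,np.round(m[k],1))
json.dump(list(p),open('p.json','w'))
E
```

```text
1.8 [ 534.88757968 -151.00587514  329.31242633] [5.20060818e-01 8.54128922e-01 2.68161160e-04 6.76604621e-04] 0.477380218871932
post_top [(array([566., -73., 155.]), 0.87), (array([ 650., -137.,   51.]), 0.37)]
bar_mid [(array([ 472., -230.,   67.]), 0.77), (array([ 613., -371.,    2.]), 0.32)]
plate_hinge [(array([ 652., -137.,   51.]), 0.78), (array([ 398., -357.,    2.]), 0.25)]
ear_hole [(array([ 541., -105.,   97.]), 0.86)]
pin_head [(array([531., -11., 135.]), 0.8)]
ring_end []
[ 5.80719e+02 -1.72083e+02  4.78000e-01  9.30000e-02  6.62400e+00]
post_top [ 2.2  0.4 -1. ]
bar_mid [ 3.5  1.1 -1. ]
plate_hinge [-2.8  1.3  3. ]
ear_hole [-0.4  0.1  1.3]
pin_head [ 0.5 -0.9 -3. ]
ring_end [-0.5 -0.6 -4. ]
post_top [ 2.2 -0.6 -4. ]
bar_mid [-5.5 -0.9  2. ]
plate_hinge [ 0.2 -0.7  4. ]
ear_hole [-4.4 -1.9  3.3]
pin_head [-2.5  0.1  0. ]
ring_end [-0.5  1.4  0. ]
post_top [2.7 1.1 3.2]
bar_mid [ 1.6 -0.7 -2. ]
plate_hinge [-0.1 -1.4  0.6]
ear_hole [-0.   3.7 -0.3]
pin_head [ 1.4 -0.7  1.1]
post_top [562.8 -74.4 152. ]
plate_hinge [ 651.8 -135.3   50. ]
bar_mid [ 470.5 -229.1   69. ]
ear_hole [ 541.4 -109.1   97.7]
pin_head [529.5 -10.1 134. ]
ring_end [495.5  55.6 134. ]
fixture [ 580.7 -172.1    0. ]
```

View pics/w0.png

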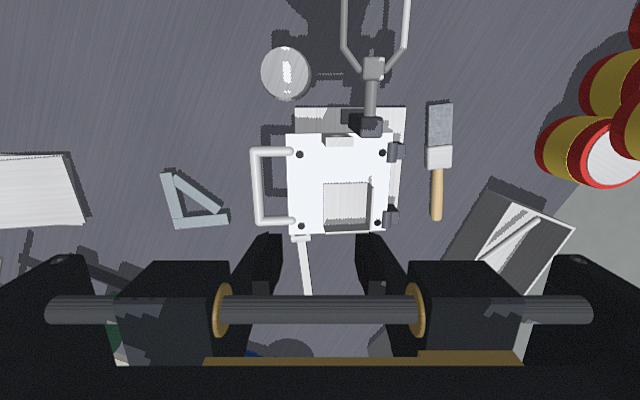

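The wrist view shows the bar at (268,187), post at (370,125), head at (373,68) and ring above it. It agrees with the fit, so I go down onto the bar.

servo_tool([
  {"travel": [-4, -9.3, 8], "claw": 3.6},
  {"travel": [-4, -9.3, 8], "claw": 3.6},
  {"travel": [-4, -9.3, 12], "claw": 3.6},
  {"travel": [-4, -9.3, 16], "claw": 3.6},
  {"travel": [-4, -9.3, 20], "claw": 3.6},
  {"travel": [-4, -9.3, 24], "claw": 3.6},
  {"travel": [-4, -9.3, 27.5], "claw": 3.6},
  {"travel": [-4, -9.3, 27.5], "claw": 3.6},
])

```text
invalid input
```

servo_tool([
  {"travel": [0, 0, 0], "claw": 1.0},
  {"travel": [0, 0, 0], "claw": 1.0},
  {"travel": [0, 0, 0], "claw": 1.0},
  {"travel": [0, 0, 0], "claw": 1.0},
  {"travel": [0, 0, 0], "claw": 1.0},
])

```text
invalid input
```

servo_tool([
  {"angular": [0, 0, 0], "travel": [-4, -9.3, 8], "claw": 3.6},
  {"angular": [0, 0, 0], "travel": [-4, -9.3, 8], "claw": 3.6},
  {"angular": [0, 0, 0], "travel": [-4, -9.3, 12], "claw": 3.6},
  {"angular": [0, 0, 0], "travel": [-4, -9.3, 16], "claw": 3.6},
  {"angular": [0, 0, 0], "travel": [-4, -9.3, 20], "claw": 3.6},
  {"angular": [0, 0, 0], "travel": [-4, -9.3, 24], "claw": 3.6},
  {"angular": [0, 0, 0], "travel": [-4, -9.3, 27.5], "claw": 3.6},
  {"angular": [0, 0, 0], "travel": [-4, -9.3, 27.5], "claw": 3.6},
])

```text
clock: 2.95
position: [468.8, -226.6, 49.9]
ee_rot: [0.518, 0.855, -0.001, -0.004]
contact_force: [0.2, 0.5, 0.1]
width: 0.412
finger_force: 0.0
```

servo_tool([
  {"angular": [0, 0, 0], "travel": [0, 0, 0], "claw": 1.0},
  {"angular": [0, 0, 0], "travel": [0, 0, 0], "claw": 1.0},
  {"angular": [0, 0, 0], "travel": [0, 0, 0], "claw": 1.0},
  {"angular": [0, 0, 0], "travel": [0, 0, 0], "claw": 1.0},
  {"angular": [0, 0, 0], "travel": [0, 0, 0], "claw": 1.0},
])

```text
clock: 3.45
position: [470.9, -229.5, 54.9]
ee_rot: [0.519, 0.855, -0.0, 0.001]
contact_force: [-1.7, -2.7, 2.8]
width: 0.169
finger_force: 30.0
```

servo_tool([
  {"angular": [0, 0, 0], "travel": [0, 0.13, -1.06], "claw": 1.0},
  {"angular": [0, 0, 0], "travel": [0, 0.3, -2.09], "claw": 1.0},
  {"angular": [0, 0, 0], "travel": [0, 0.54, -3.13], "claw": 1.0},
  {"angular": [0, 0, 0], "travel": [0, 0.83, -4.16], "claw": 1.0},
  {"angular": [0, 0, 0], "travel": [0, 1.17, -5.17], "claw": 1.0},
  {"angular": [0, 0, 0], "travel": [0, 1.56, -6.14], "claw": 1.0},
  {"angular": [0, 0, 0], "travel": [0, 2.0, -7.11], "claw": 1.0},
  {"angular": [0, 0, 0], "travel": [0, 2.49, -8.05], "claw": 1.0},
  {"angular": [0, 0, 0], "travel": [0, 3.02, -8.95], "claw": 1.0},
  {"angular": [0, 0, 0], "travel": [0, 3.62, -9.84], "claw": 1.0},
])

```text
clock: 4.45
position: [500.4, -214.1, 151.9]
ee_rot: [0.52, 0.854, -0.002, -0.002]
contact_force: [-2.8, -7.3, -10.1]
width: 0.172
finger_force: 30.0
```

servo_tool([
  {"angular": [0, 0, 0], "travel": [0, 0, 0], "claw": 1.0},
  {"angular": [0, 0, 0], "travel": [0, 0, 0], "claw": 1.0},
])

```text
clock: 4.65
position: [501.2, -213.7, 153.2]
ee_rot: [0.519, 0.855, -0.002, -0.001]
contact_force: [-4.1, -5.6, 2.6]
width: 0.166
finger_force: 30.0
```

```bash
cat > meas.py <<'E'
from rig import bot, viewer
import numpy as np,json,sys
from scipy.optimize import least_squares
from fit import *
P=json.load(open('p.json'))
c,s=np.cos(P[2]),np.sin(P[2])
def tofix(v): d=np.array(v)-[P[0],P[1],0]; return np.array([c*d[0]+s*d[1],-s*d[0]+c*d[1],d[2]])
def look(cams,names):
    for cam in cams:
        viewer.camera(cam)
        for n in names:
            for r in viewer.landmark_of(cam,n)[:1]:
                f=tofix(r['position']); e=''
                a=np.arctan2(f[2]-50,80-f[0])
                if n=='bar_mid': e='t=%.3f'%a
                if n=='ear_hole': e='t=%.3f'%(a-.4145)
                print(cam,n,np.round(f,1),round(r['conf'],2),e)
    st=bot.state(); print(st['clock'],'tcp fix',np.round(tofix(st['position']),1),'F',np.round(st['contact_force'],1),st['width'])
E
python3 -c "
from meas import *
look(['scene','side','wrist'],['bar_mid','ear_hole'])"
```

```text
scene bar_mid [-88.4   3.1 164.4] 0.67 t=0.597
scene ear_hole [ 27.1  73.3 132.7] 0.84 t=0.587
side bar_mid [-92.7  -2.2 163.5] 0.62 t=0.581
side ear_hole [ 25.3  72.8 134. ] 0.83 t=0.579
wrist bar_mid [-87.3  -4.7 161.8] 0.83 t=0.589
wrist ear_hole [ 25.9  77.3 131.6] 0.72 t=0.571
5.1 tcp fix [-89.8  -0.4 153.2] F [-4.  -5.8  3.6] 0.16916491012815782
```

servo_tool([
  {"angular": [0, 0, 0], "travel": [0, 0.1, -0.18], "claw": 1.0},
  {"angular": [0, 0, 0], "travel": [0, 0.22, -0.35], "claw": 1.0},
  {"angular": [0, 0, 0], "travel": [0, 0.22, -0.35], "claw": 1.0},
  {"angular": [0, 0, 0], "travel": [0, 0.22, -0.35], "claw": 1.0},
  {"angular": [0, 0, 0], "travel": [0, 0.22, -0.35], "claw": 1.0},
])

```text
clock: 5.6
position: [502.4, -213.0, 155.6]
ee_rot: [0.52, 0.854, -0.002, -0.001]
contact_force: [-3.8, -7.0, -5.7]
width: 0.172
finger_force: 30.0
```

servo_tool([
  {"angular": [0, 0, 0], "travel": [0, 0, 0], "claw": 3.4},
  {"angular": [0, 0, 0], "travel": [0, 0, 0], "claw": 3.4},
  {"angular": [0, 0, 0], "travel": [0, 0, 0], "claw": 3.4},
  {"angular": [0, 0, 0], "travel": [0, 0, 0], "claw": 3.4},
  {"angular": [0, 0, 0], "travel": [0, 0, -4], "claw": 3.4},
  {"angular": [0, 0, 0], "travel": [0, 0, -8], "claw": 3.4},
  {"angular": [0, 0, 0], "travel": [0, 0, -12], "claw": 3.4},
  {"angular": [0, 0, 0], "travel": [0, 0, -12], "claw": 3.4},
])

```text
clock: 6.4
position: [508.6, -210.7, 281.0]
ee_rot: [0.519, 0.855, 0.002, 0.005]
contact_force: [1.0, -0.0, -0.6]
width: 0.383
finger_force: 0.0
```

```bash
python3 -c "
from meas import *
look(['scene','side','wrist'],['bar_mid','ear_hole','pin_head','ring_end'])"
```

```text
scene bar_mid [-88.7  -0.4 164. ] 0.78 t=0.594
scene ear_hole [ 29.8  74.6 133.8] 0.95 t=0.617
scene pin_head [ 30.3 169.6 133.3] 0.73 
scene ring_end [ 25.1 243.7 130.8] 0.68 
side bar_mid [-92.4  -0.5 164.4] 0.61 t=0.586
side ear_hole [ 25.8  71.2 136.2] 0.98 t=0.595
side pin_head [-90.1  -1.  166.2] 0.74 
side ring_end [ 31.  243.8 131.9] 0.49 
wrist bar_mid [-86.6  -3.9 165.4] 0.76 t=0.606
wrist ear_hole [ 29.6  77.5 131.7] 0.64 t=0.604
7.15 tcp fix [-84.9   0.6 275.5] F [ 0.9 -0.2  0.5] 0.38207085764695387
```

servo_tool([
  {"angular": [0, 0, 0], "travel": [20, 11.4, 0], "claw": 0},
  {"angular": [0, 0, 0], "travel": [20, 11.4, 0], "claw": 0},
  {"angular": [0, 0, 0], "travel": [20, 11.4, 0], "claw": 0},
  {"angular": [0, 0, 0], "travel": [20, 11.4, 0], "claw": 0},
  {"angular": [0, 0, 0], "travel": [20, 11.4, 0], "claw": 0},
  {"angular": [0, 0, 0], "travel": [20, 11.4, 4], "claw": 0},
  {"angular": [0, 0, 0], "travel": [20, 11.4, 8], "claw": 0},
  {"angular": [0, 0, 0], "travel": [20, 11.4, 10], "claw": 0},
  {"angular": [0, 0, 0], "travel": [20, 11.4, 10], "claw": 0},
])

```text
clock: 8.05
position: [511.9, 19.2, 173.3]
ee_rot: [0.518, 0.855, -0.002, -0.002]
contact_force: [0.2, -1.1, -0.5]
width: 0.005
finger_force: 0.0
```

```bash
python3 - <<'E'
from meas import *
import cv2
look(['scene','wrist'],['pin_head','ring_end'])
im,_=viewer.camera('wrist');cv2.imwrite('pics/w1.png',im[:,:,::-1])
E
```

```text
scene pin_head [ 32.8 169.2 135.3] 0.6 
scene ring_end [ 29.1 243.6 133.2] 0.68 
wrist ring_end [ 31.3 246.8 139.2] 0.94 
8.35 tcp fix [ 29.5 200.4 177. ] F [-0.6  0.2  0.6] 0.0038395839928323564
```

View pics/w1.png

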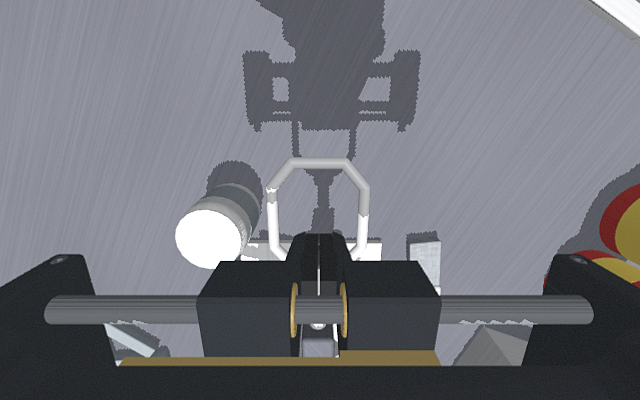

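The wrist view shows the closed fingers (295–345, 240) centred in the ring between its legs (273 and 365), with the end bar at row 162. I go down and push.

servo_tool([
  {"angular": [0, 0, 0], "travel": [0, 0, 3], "claw": 0},
  {"angular": [0, 0, 0], "travel": [0, 0, 5.5], "claw": 0},
  {"angular": [0, 0, 0], "travel": [0, 0, 5.5], "claw": 0},
  {"angular": [0, 0, 0], "travel": [-1, 0, 5.5], "claw": 0},
  {"angular": [0, 0, 0], "travel": [-1.8, 0, 5.5], "claw": 0},
  {"angular": [0, 0, 0], "travel": [-2.3, 0, 5.5], "claw": 0},
  {"angular": [0, 0, 0], "travel": [-2.8, 0, 5.5], "claw": 0},
  {"angular": [0, 0, 0], "travel": [-3.2, 0, 5.5], "claw": 0},
])

```text
clock: 9.2
position: [529.1, -8.6, 121.3]
ee_rot: [0.519, 0.855, 0.001, 0.0]
contact_force: [-0.4, 3.0, 2.1]
width: 0.0
finger_force: 1.7
```

servo_tool([
  {"angular": [0, 0, 0], "travel": [-0.5, 0, 0], "claw": 0},
  {"angular": [0, 0, 0], "travel": [-1.0, 0, 0], "claw": 0},
  {"angular": [0, 0, 0], "travel": [-1.4, 0, 0], "claw": 0},
  {"angular": [0, 0, 0], "travel": [-1.8, 0, 0], "claw": 0},
  {"angular": [0, 0, 0], "travel": [-2.1, 0, 0], "claw": 0},
  {"angular": [0, 0, 0], "travel": [-2.1, 0, 0], "claw": 0},
])

```text
clock: 9.8
position: [538.7, -28.5, 120.5]
ee_rot: [0.519, 0.855, -0.0, 0.0]
contact_force: [0.9, -0.7, -0.3]
width: 0.004
finger_force: 0.4
```

```bash
python3 -c "
from meas import *
look(['scene','side'],['ear_hole','pin_tip','ring_end'])"
```

```text
scene ear_hole [ 29.9  75.7 133.4] 0.66 t=0.616
scene pin_tip [ 30.9  47.4 136.1] 0.72 
side ear_hole [ 26.1  74.  136.1] 0.97 t=0.597
side ring_end [ 28.9 212.1 132.3] 0.5 
10.2 tcp fix [ 28.4 147.6 120.5] F [ 0.4 -0.1  0.6] 0.005321975638108828
```

servo_tool([
  {"angular": [0, 0, 0], "travel": [-0.2, 0, 0], "claw": 0},
  {"angular": [0, 0, 0], "travel": [-0.35, 0, 0], "claw": 0},
  {"angular": [0, 0, 0], "travel": [-0.35, 0, 0], "claw": 0},
  {"angular": [0, 0, 0], "travel": [-0.35, 0, 0], "claw": 0},
])

```text
clock: 10.6
position: [539.6, -30.4, 120.6]
ee_rot: [0.519, 0.855, 0.0, -0.0]
contact_force: [-1.8, 2.5, 1.5]
width: -0.001
finger_force: 1.5
```

servo_tool([
  {"angular": [0, 0, 0], "travel": [-0.25, 0, 0], "claw": 0},
  {"angular": [0, 0, 0], "travel": [-0.25, 0, 0], "claw": 0},
  {"angular": [0, 0, 0], "travel": [-0.25, 0, 0], "claw": 0},
])

```text
clock: 10.9
position: [540.3, -31.8, 120.6]
ee_rot: [0.518, 0.855, 0.0, -0.001]
contact_force: [-3.2, 5.2, 2.5]
width: 0.003
finger_force: 2.9
```

servo_tool([
  {"angular": [0, 0, 0], "travel": [-0.3, 0, 0], "claw": 0},
  {"angular": [0, 0, 0], "travel": [-0.3, 0, 0], "claw": 0},
  {"angular": [0, 0, 0], "travel": [-0.3, 0, 0], "claw": 0},
])

```text
clock: 11.2
position: [540.3, -31.9, 120.6]
ee_rot: [0.517, 0.856, 0.001, -0.003]
contact_force: [-6.7, 9.4, 4.6]
width: 0.002
finger_force: 5.8
```

servo_tool([
  {"angular": [0, 0, 0], "travel": [-0.3, 0, 0], "claw": 0},
  {"angular": [0, 0, 0], "travel": [-0.3, 0, 0], "claw": 0},
  {"angular": [0, 0, 0], "travel": [-0.3, 0, 0], "claw": 0},
])

```text
clock: 11.5
position: [540.3, -31.9, 120.6]
ee_rot: [0.516, 0.856, 0.001, -0.004]
contact_force: [-10.2, 14.3, 7.4]
width: 0.002
finger_force: 8.8
```

```bash
python3 -c "
from meas import *
look(['scene','side'],['ear_hole','pin_tip','ring_end'])"
```

```text
scene ear_hole [ 27.8  71.4 130.3] 0.56 t=0.580
scene pin_tip [ 29.4  47.3 135.9] 0.46 
side ear_hole [ 23.8  67.8 138.1] 0.91 t=0.589
side ring_end [-0.1  4.   3.5] 0.7 
11.9 tcp fix [ 28.5 143.1 120.6] F [-10.3  14.6   7.4] 0.006003172071770491
```

The pin is home: TCP y is 143.1, as predicted, against a hard stop. I back off, rise, turn 90° and go above the ring's end bar.

servo_tool([
  {"angular": [0, 0, 0], "travel": [1.0, 0, 0], "claw": 0},
  {"angular": [0, 0, 0], "travel": [2.0, 0, 0], "claw": 0},
  {"angular": [0, 0, 0], "travel": [2.0, 0, 0], "claw": 0},
  {"angular": [0, 0, 0], "travel": [2.0, 0, -4], "claw": 0},
  {"angular": [0, 0, 0], "travel": [2.0, 0, -8], "claw": 0},
  {"angular": [0, 0, 0], "travel": [2.0, 0, -11], "claw": 0},
  {"angular": [0, 0, 0], "travel": [2.0, 0, -11], "claw": 0},
])

```text
clock: 12.6
position: [537.9, -21.4, 234.6]
ee_rot: [0.52, 0.854, 0.002, 0.004]
contact_force: [0.3, 0.1, 0.7]
width: -0.001
finger_force: 0.0
```

servo_tool([
  {"angular": [0, 0, 0.8], "travel": [5.2, 0, 0], "claw": 3.6},
  {"angular": [0, 0, 0.8], "travel": [5.2, 0, 0], "claw": 3.6},
  {"angular": [0, 0, 0.8], "travel": [5.2, 0, 0], "claw": 3.6},
  {"angular": [0, 0, 0.8], "travel": [5.2, 0, 0], "claw": 3.6},
  {"angular": [0, 0, 0.8], "travel": [5.2, 0, 0], "claw": 3.6},
  {"angular": [0, 0, 1.571], "travel": [5.2, 0, 0], "claw": 3.6},
  {"angular": [0, 0, 1.571], "travel": [5.2, 0, 0], "claw": 3.6},
  {"angular": [0, 0, 1.571], "travel": [5.2, 0, 0], "claw": 3.6},
  {"angular": [0, 0, 1.571], "travel": [5.2, 0, 0], "claw": 3.6},
  {"angular": [0, 0, 1.571], "travel": [5.2, 0, 0], "claw": 3.6},
])

```text
clock: 13.6
position: [510.6, 24.4, 229.9]
ee_rot: [0.963, 0.268, -0.0, 0.001]
contact_force: [1.0, 0.1, 0.2]
width: 0.411
finger_force: 0.0
```

servo_tool([
  {"angular": [0, 0, 0], "travel": [0, 0, 0], "claw": 3.6},
  {"angular": [0, 0, 0], "travel": [0, 0, 0], "claw": 3.6},
  {"angular": [0, 0, 0], "travel": [0, 0, 0], "claw": 3.6},
])

```text
clock: 13.9
position: [510.6, 25.3, 230.3]
ee_rot: [0.962, 0.273, -0.0, 0.0]
contact_force: [-0.2, -0.1, -0.0]
width: 0.407
finger_force: 0.0
```

```bash
python3 - <<'E'
from meas import *
import cv2
look(['scene','side','wrist'],['ear_hole','ring_end','pin_tip','pin_head'])
im,_=viewer.camera('wrist');cv2.imwrite('pics/w2.png',im[:,:,::-1])
from scipy.spatial.transform import Rotation as R
st=bot.state();print(tofix(R.from_quat(st['ee_rot']).as_matrix()[:,1]+[P[0],P[1],0]),st['q'])
E
```

```text
scene ear_hole [ 32.6  74.2 134.5] 0.83 t=0.645
scene ring_end [ 27.5 207.6 129.3] 0.75 
scene pin_tip [ 29.3  47.2 137.3] 0.56 
scene pin_head [ 32.9 131.3 134.3] 0.55 
side ear_hole [ 28.3  75.2 137.1] 0.84 t=0.621
side ring_end [ 28.3 206.4 132.4] 0.62 
side pin_head [ 29.6 134.4 130.5] 0.7 
wrist ear_hole [ 28.7  76.3 130.5] 0.98 t=0.589
wrist ring_end [ 29.4 211.2 132.4] 0.92 
wrist pin_tip [ 27.4  45.6 136.7] 0.92 
wrist pin_head [ 28.6 134.9 134.3] 0.92 
14.65 tcp fix [ 28.6 207.8 230.6] F [-0.7  0.3  0.4] 0.40714761866256094
[ 7.32114191e-02 -9.97316442e-01  4.93207830e-05] [-0.20090817  0.55391118  0.09557546  1.9234678  -0.08113881  0.66776196
 -1.07570108]
```

View pics/w2.png

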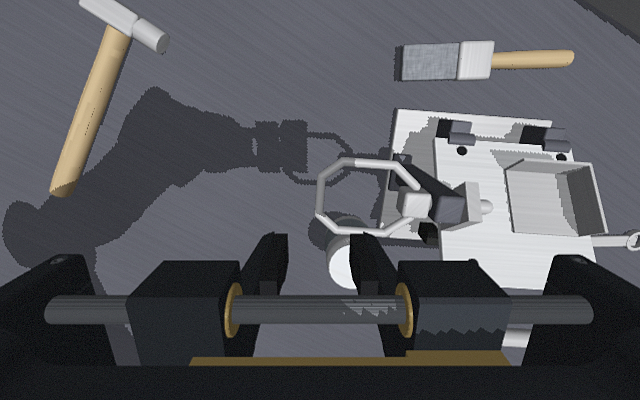

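The wrist view shows the ring's end bar at (321,200), head at (413,203) and the pin tip through the ear at (488,208). I go down and grip the end bar.

servo_tool([
  {"angular": [0, 0, 0.073], "travel": [0, 0, 0], "claw": 3.6},
  {"angular": [0, 0, 0.073], "travel": [0, 0, 4], "claw": 3.6},
  {"angular": [0, 0, 0.073], "travel": [0, 0, 8], "claw": 3.6},
  {"angular": [0, 0, 0.073], "travel": [0, 0, 11], "claw": 3.6},
  {"angular": [0, 0, 0.073], "travel": [0, 0, 11.5], "claw": 3.6},
  {"angular": [0, 0, 0.073], "travel": [0, 0, 11.5], "claw": 3.6},
  {"angular": [0, 0, 0.073], "travel": [0, 0, 11.5], "claw": 3.6},
])

```text
clock: 15.4
position: [511.6, 25.6, 116.9]
ee_rot: [0.972, 0.237, 0.001, 0.0]
contact_force: [0.4, -0.3, 0.5]
width: 0.405
finger_force: 0.0
```

servo_tool([
  {"angular": [0, 0, 0], "travel": [0, 0, 0], "claw": 0.5},
  {"angular": [0, 0, 0], "travel": [0, 0, 0], "claw": 0.5},
  {"angular": [0, 0, 0], "travel": [0, 0, 0], "claw": 0.5},
  {"angular": [0, 0, 0], "travel": [0, 0, 0], "claw": 0.5},
  {"angular": [0, 0, 0], "travel": [0, 0, 0], "claw": 0.5},
  {"angular": [0, 0, 0], "travel": [0, 0, 0], "claw": 0.5},
])

```text
clock: 16.0
position: [511.1, 25.4, 115.9]
ee_rot: [0.972, 0.237, 0.001, 0.0]
contact_force: [0.7, -1.0, 3.5]
width: 0.074
finger_force: 29.6
```

```bash
python3 -c "
from meas import *
look(['side'],['ring_end'])"
```

```text
side ring_end [ 27.6 211.  131.7] 0.52 
16.1 tcp fix [ 28.9 207.4 115.9] F [ 0.5 -0.3  3.1] 0.07261369967326267
```

servo_tool([
  {"angular": [0, 0, 0], "travel": [0, 0.04, -0.86], "claw": 0.5},
  {"angular": [0, 0, 0], "travel": [0, 0.17, -1.71], "claw": 0.5},
  {"angular": [0, 0, 0], "travel": [0, 0.38, -2.54], "claw": 0.5},
  {"angular": [0, 0, 0], "travel": [0, 0.68, -3.35], "claw": 0.5},
  {"angular": [0, 0, 0], "travel": [0, 1.05, -4.12], "claw": 0.5},
  {"angular": [0, 0, 0], "travel": [0, 1.5, -4.86], "claw": 0.5},
  {"angular": [0, 0, 0], "travel": [0, 1.5, -4.86], "claw": 0.5},
])

```text
clock: 16.8
position: [517.9, 11.6, 165.2]
ee_rot: [0.972, 0.236, 0.001, 0.0]
contact_force: [2.4, -0.9, -6.0]
width: 0.073
finger_force: 30.1
```

```bash
python3 -c "
from meas import *
look(['scene','side'],['ring_end','pin_tip'])"
```

```text
scene ring_end [ 27.8 191.7 179.8] 0.72 
scene pin_tip [ 30.8  45.5 136.8] 0.67 
17.1 tcp fix [ 28.6 192.9 164. ] F [ 3.2 -0.6 -6. ] 0.07292517169778646
```

servo_tool([
  {"angular": [0, 0, 0], "travel": [0, 0.52, -0.68], "claw": 0.5},
  {"angular": [0, 0, 0], "travel": [0, 1.11, -1.31], "claw": 0.5},
  {"angular": [0, 0, 0], "travel": [0, 1.75, -1.88], "claw": 0.5},
  {"angular": [0, 0, 0], "travel": [0, 2.45, -2.38], "claw": 0.5},
  {"angular": [0, 0, 0], "travel": [0, 3.2, -2.81], "claw": 0.5},
  {"angular": [0, 0, 0], "travel": [0, 3.98, -3.16], "claw": 0.5},
  {"angular": [0, 0, 0], "travel": [0, 4.8, -3.43], "claw": 0.5},
  {"angular": [0, 0, 0], "travel": [0, 5.64, -3.62], "claw": 0.5},
  {"angular": [0, 0, 0], "travel": [0, 6.49, -3.72], "claw": 0.5},
  {"angular": [0, 0, 0], "travel": [0, 7.35, -3.74], "claw": 0.5},
])

```text
clock: 18.1
position: [549.4, -50.5, 200.0]
ee_rot: [0.971, 0.238, -0.002, -0.003]
contact_force: [2.5, 5.0, -19.7]
width: 0.073
finger_force: 31.2
```

```bash
python3 -c "
from meas import *
look(['scene','side'],['ring_end','pin_tip','pin_head'])"
```

```text
scene ring_end [ 28.  121.5 216.7] 0.58 
scene pin_tip [ 31.3  52.6 136.5] 0.62 
scene pin_head [ 27.2 141.8 134.5] 0.74 
side ring_end [ 28.3 122.5 219.7] 0.5 
side pin_head [170.   22.6  -2.1] 0.72 
18.5 tcp fix [ 28.1 122.4 200.1] F [  3.6   3.7 -19.3] 0.0666409885298708
```

```bash
python3 - <<'E'
from meas import *
import cv2
look(['wrist','scene'],['pin_head','pin_tip','post_top'])
im,_=viewer.camera('wrist');cv2.imwrite('pics/w3.png',im[:,:,::-1])
E
```

```text
wrist pin_head [ 28.9 138.1 131.6] 0.94 
wrist pin_tip [ 31.3  52.2 135.8] 0.68 
wrist post_top [ 28.4  95.2 153.3] 0.79 
scene pin_head [ 26.6 137.8 133.8] 0.57 
scene pin_tip [ 77.5 495.5   1. ] 0.68 
scene post_top [ 31.4  90.  152.4] 0.63 
18.9 tcp fix [ 28.1 122.4 200.1] F [  3.    4.1 -17.2] 0.06713717353098259
```

View pics/w3.png

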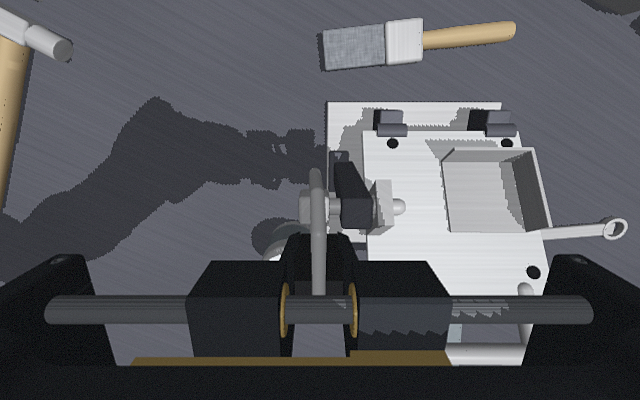

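The wrist view shows the ring held upright at (318,230), but the pin head at (315,207) has crept about 4 mm out from the post. I carry the ring on round, still gripped. Past vertical, pulling on it draws the pin back in.

servo_tool([
  {"angular": [0, 0, 0], "travel": [0, 1.15, 0.25], "claw": 0.5},
  {"angular": [0, 0, 0], "travel": [0, 2.0, 0.4], "claw": 0.5},
  {"angular": [0, 0, 0], "travel": [0, 2.8, 0.65], "claw": 0.5},
  {"angular": [0, 0, 0], "travel": [0, 3.62, 1.0], "claw": 0.5},
  {"angular": [0, 0, 0], "travel": [0, 4.38, 1.4], "claw": 0.5},
  {"angular": [0, 0, 0], "travel": [0, 5.1, 1.85], "claw": 0.5},
  {"angular": [0, 0, 0], "travel": [0, 5.77, 2.4], "claw": 0.5},
  {"angular": [0, 0, 0], "travel": [0, 6.38, 3.0], "claw": 0.5},
  {"angular": [0, 0, 0], "travel": [0, 6.93, 3.65], "claw": 0.5},
  {"angular": [0, 0, 0], "travel": [0, 6.93, 3.65], "claw": 0.5},
])

```text
clock: 19.95
position: [581.6, -112.5, 163.8]
ee_rot: [0.972, 0.237, -0.002, -0.003]
contact_force: [-1.6, 8.0, -7.6]
width: 0.062
finger_force: 25.6
```

```bash
python3 -c "
from meas import *
look(['scene','wrist'],['pin_head','pin_tip','ring_end','ear_hole'])"
```

```text
scene pin_head [ 29.4 131.8 135.8] 0.77 
scene ring_end [ 31.7  55.2 181.8] 0.56 
scene ear_hole [ 29.5  72.4 132.4] 0.87 t=0.606
wrist pin_head [ 33.8 135.8 132.8] 0.65 
wrist pin_tip [ 28.2  47.5 133.3] 0.91 
wrist ring_end [ 29.6  53.9 185.9] 0.63 
wrist ear_hole [ 29.8  76.5 133.1] 0.92 t=0.612
20.45 tcp fix [ 28.2  53.  164.5] F [-2.1  7.8 -7.5] 0.058690158544506946
```

servo_tool([
  {"angular": [0, 0, 0], "travel": [0, 0.3, -0.15], "claw": 0.5},
  {"angular": [0, 0, 0], "travel": [0, 0.3, -0.15], "claw": 0.5},
  {"angular": [0, 0, 0], "travel": [0, 0.3, -0.15], "claw": 0.5},
])

```text
clock: 20.75
position: [581.2, -111.9, 164.9]
ee_rot: [0.971, 0.238, -0.003, -0.005]
contact_force: [-3.8, 11.7, -10.8]
width: 0.064
finger_force: 26.0
```

```bash
python3 -c "
from meas import *
look(['scene','wrist'],['pin_head','pin_tip'])"
```

```text
scene pin_head [ 27.3 131.4 132.8] 0.52 
scene pin_tip [ 29.1  44.7 136.9] 0.65 
wrist pin_head [ 30.4 131.5 132.5] 0.94 
wrist pin_tip [ 28.3  46.9 135.5] 0.74 
21.05 tcp fix [ 28.1  53.2 164.9] F [ -3.1  12.1 -11.3] 0.06353591048937648
```

The pin is firmly home, with 17 N on it and no motion. I release so the ring snaps, then withdraw upward.

servo_tool([
  {"angular": [0, 0, 0], "travel": [0, 0, 0], "claw": 5},
  {"angular": [0, 0, 0], "travel": [0, 0, 0], "claw": 5},
  {"angular": [0, 0, 0], "travel": [0, 0, 0], "claw": 5},
  {"angular": [0, 0, 0], "travel": [0, 0, 0], "claw": 5},
  {"angular": [0, 0, 0], "travel": [0, 0, 0], "claw": 5},
  {"angular": [0, 0, 0], "travel": [0, 0, -4], "claw": 5},
  {"angular": [0, 0, 0], "travel": [0, 0, -8], "claw": 5},
  {"angular": [0, 0, 0], "travel": [0, 0, -12], "claw": 5},
  {"angular": [0, 0, 0], "travel": [0, 4, -14], "claw": 5},
  {"angular": [0, 0, 0], "travel": [0, 4, -14], "claw": 5},
])

```text
clock: 22.05
position: [605.8, -159.1, 310.9]
ee_rot: [0.972, 0.234, 0.004, 0.004]
contact_force: [-0.3, -1.1, 0.4]
width: 0.566
finger_force: 0.0
```

```bash
python3 - <<'E'
from meas import *
import cv2
look(['side','wrist'],['pin_head','pin_tip','ring_end','ear_hole','bar_mid'])
im,_=viewer.camera('wrist');cv2.imwrite('pics/w4.png',im[:,:,::-1])
E
```

```text
side pin_head [ 24.7 133.3 134.4] 0.63 
side pin_tip [ 31.   50.7 135.5] 0.48 
side ring_end [ 29.3  35.5 122.7] 0.4 
side ear_hole [ 24.9  72.5 138. ] 0.71 t=0.597
side bar_mid [-91.1  -0.8 164.5] 0.68 t=0.590
wrist pin_head [-87.9  -6.3 165.6] 0.3 
wrist pin_tip [ 80.7 498.6   2.6] 0.68 
wrist ring_end [ 32.   42.4 124.4] 0.92 
wrist ear_hole [ 29.   76.2 131.4] 0.83 t=0.597
22.65 tcp fix [ 28.7   7.3 306.5] F [ 0.6 -0.5  0.1] 0.5650651047515598
```

View pics/w4.png

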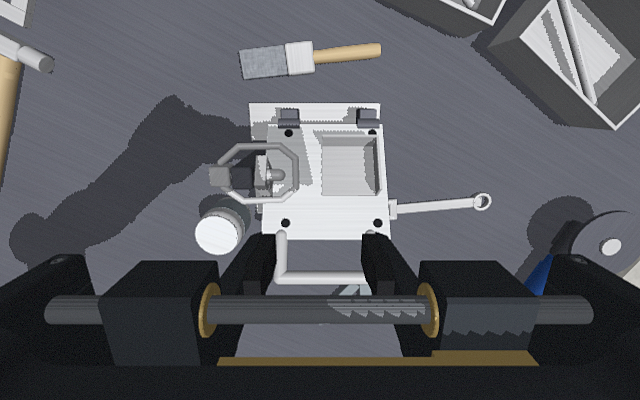

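The ring is shut, with its end bar at (293,175) beyond the pin tip at (275,175) and z about 124, as expected for 3.25 rad. The plate stands at about 0.60 rad and the pin is home, so I hand in.

```bash
python3 -c "
from rig import bot
print(bot.close_job())"
```

```text
the job is handed in; nothing more can be done
None
```

I handed the job in at about 23 s: the last images put the plate at about 0.60 rad (35° is 0.61), the pin home and the ring shut past the pin's tip, but the hand-in returned no verdict.

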